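# Fit and clamp the drill bush plate

## Task

Get the drill jig ready: take the aluminium bush plate down from its hook on the rack, lay it flat on the bench without dropping it and let it go, then pick it up again and seat it flat on the jig's two locating pins, over the pine blank. Then swing the toggle clamp's red handle fully over so that the clamp locks on the plate. Leave the spanner hanging, and do not push the bit block, the jar or the sanding block about.

Things in the scene. Friction and masses are not known exactly. Their poses are not given: they have to be found in the camera images.
- bush_plate: drill bush plate: aluminium bar 180 x 44 x 12 mm, 0.2 kg, a 17 mm hole through it 65 mm either side of its middle, three flush brass bushes between; the same both ways round and either side up. Origin at its centre; y along its length, x across its width, z through its thickness. It hangs by its +y hole: y up, flat faces to and from the robot, top end 19 mm above the hook wire
- rack: fixed bench rack: plywood foot 100 x 260 x 18 mm, two thin posts, and at z = 205 mm a level rail (12 mm thick) along its y, with three wire hooks. Origin under the middle of its foot; the hooks point to its -x (towards the robot). The bench in front of it is clear for laying things down (x 0.39 to 0.50 m, y 0.13 to 0.34 m)
- rack_hook0 (a point): left outer hook: point on the wire's axis, 38 mm in front of the rail's axis; a hanging thing rests within 5 mm of it. A hook is a 5 mm wire, level from the rail to 14 mm past this point (rack -x), then rising 8.5 mm over its last 20 mm; raise the hanging thing about 6 mm, then draw it off up along that slope. Axes as the rack
- rack_hook1 (a point): the same point on the middle hook, which is empty; 85 mm from each outer hook
- rack_hook2 (a point): the same point on the right outer hook. The bush plate hangs on one outer hook and the spanner on the other
- spanner: bystander: steel combination spanner, about 170 mm long, hanging by its ring on the other outer hook. Origin near its middle
- jig: fixed drill jig, grey base 90 x 290 x 15 mm (own y = -192 to +98 mm). Origin on the bench midway between two upright steel locating pins at y = +65 and -65 mm: 26 mm shoulders carry the plate at z = 32 mm, above them 14 mm pins with rounded noses rise to z = 52 mm. Between them the fixed pine blank, 24 x 75 mm, top at z = 31 mm. The toggle clamp stands at y = -165 to -103 mm
- jig_seat (a point): where the centre of the bush plate is when seated on both pins (z = 38 mm); axes as the jig: the plate's length lies along y
- clamp_arm: the clamp's steel arm, pivoting on a level line along the jig's x; origin at the pivot (jig y = -115, z = 70 mm). Open, it stands upright, to z = 160 mm; closed, it lies level towards the plate, and a black rubber foot at its end bears on the plate 34 mm from its middle
- clamp_handle (a joint): angle of the clamp's red handle, rad: 0 = open (handle stands up, leaning 14 degrees outwards to jig -y), 1.25 = dead centre (handle nearly level, pointing to jig -y, arm down on the plate), 1.30 = stop; the handle stands (1.32 - value) rad above level. It moves the arm by a toggle linkage, stays where it is left, and takes about 2 to 5 N at the grip, most near the end
- handle_grip (a point): point on the axis of the red handle (a round bar 17 mm thick, 130 mm to its end), 95 mm from the handle's pivot
- handle_pivot (a point): pivot of the handle, at jig y = -149, z = 76 mm; the handle turns about the jig's x axis, its top going to jig -y and down
- bit_block: bystander: beech block 45 x 85 mm with burrs and drill bits, 73 mm high; origin at its underside
- nut_jar: bystander: glass jar with a red lid, 51 mm across, 72 mm high; origin at its underside
- sanding_block: bystander: cork sanding block 46 x 86 x 27 mm; origin at its underside

How it is judged:
By the outcome, as a careful person would: the job done as asked, in the order asked, and still so for the second after the job is handed in, with the robot touching nothing.
It also fails if it takes over 72 s, if anything falls off the work surface, if the arm or the gripper's body presses on something with over 40 N, if the wrist force passes 120 N, or if a joint passes its speed limit or range.

## Robot

A 6-joint arm with a two-finger parallel gripper is mounted at the origin on a cart in front of the work surface, level with it; the furniture and walls round the work are solid. World frame = base frame: x ahead of the robot, y to its left, z up, the work surface at z = 0. Lengths are in m, angles in rad, forces in N, time in s.
With the tool pointing down it reaches from about 0.3 to 0.775 m from the base axis. Payload 14.6 kg.
Tool frame: the origin (TCP) lies between the finger pads; the fingertips stand ctrl.tip_extent ahead of it and the grasp point (between the pads) lies 3 mm ahead of it (ctrl.tip_extent is the distance from the TCP to the fingertips, in m); z points along the fingers, y is the line along which they close (so a half turn about z gives the same grasp; the last joint's range is limited). The gripper opens to 94 mm and grips with 3 to 60 N. Pads are 16 mm wide; open, the fingers measure 119 mm over their backs; the gripper's body (75 mm by 177 mm) begins 78 mm behind the grasp point.
Start: joints at [-1.259, 0.3, 1.521, -0, 1.321, -0.067], TCP at [0.203, -0.511, 0.227] pointing down, gripper open.
Joint ranges: [-3.03, 3.03], [-0.79, 2.21], [0.23, 2.52], [-1.04, 4.18], [0, 3.07], [-2.55, 2.55]. Speed limits (rad/s): [2.22, 2.22, 2.57, 3.14, 3.14, 3.14].

## Interface

Orientations are given as [roll, pitch, yaw] about the fixed x, y, z axes, in that order (R = Rz(yaw) Ry(pitch) Rx(roll)).
In Python, from station import ctrl gives the robot as it stands.
- The arm moves only by the shell command python3 shift.py 'ROWS' [OPENING] [FORCE]. ROWS is a JSON list of rows, 1 to 10 of them, each an object with the fields tx, ty, tz (the shift in shares of the most that a row can go, 1 being 50 mm), drx, dry, drz (a rotation vector in units of 0.2 rad); a field left out counts as zero; each row shifts and turns the commanded pose from where the row before left it, along the tool's axes as they then stand; what a row does not reach is not made up. A row lasts 1/10 s, in which the tool goes at most 0.05 m and 0.15 rad, less where a joint would pass 70% of its speed; a pose out of reach is approached as far as the arm can. OPENING is the finger opening in m, set as the command begins (- or left out keeps the last). The fingers move at their own pace and stop on an object; FORCE is the grip in N (left out, the last holds). Time passes only in rows, so rows that do not move let the fingers close. It prints the time, the measured TCP pose, the force, the opening and the grip force at its end. Input that does not fit is refused with a message, and nothing moves.
- ctrl.get_obs(): the state, without advancing time (a new reading comes with each control period).
- ctrl.camera(name): name is "side" or "top" or "wrist"; returns a dict with "pixels" (420x560x3 uint8, blue, green, red), "fx", "fy", "cx", "cy" (pixels), "extrinsics" (4x4, takes a point from camera to world coordinates). Camera axes: x right, y up, looking along -z (the intrinsics and any distortion apply to the point x, -y, -z); pixel columns grow to the right and rows downward; lengths in m; the calibration is good to about 2 mm. A picture is of the moment at which its call begins. There is no depth.
- ctrl.hand_in(): hands the job in; it is judged then, once.
The state is a dict: "time_s": time; "qpos": joint angles; "joint_vel": joint speeds; "tau": joint torques, N m; "ee_pos": TCP position; "eef_rot": TCP orientation; "force": force on the tool from outside, world axes, zero at the start; "moment": the same for the moment, N m; "grip_width": finger opening in m; "grip_force": force on a finger pad.
Only numpy, scipy, OpenCV 4.12 (cv2) and the standard library are available. Lean on these libraries where they do the work, as an engineer would, in place of code of your own. Each camera call takes 0.05 s, during which the arm holds its last target. There are 200 camera calls.

## Working session

There is one attempt and no reset: what is moved stays moved. The work goes in short steps, Python scripts to look and compute and a shell command to move; the robot and the scene stay as the last step left them, time stands still between calls to the robot, and variables do not carry over. Pictures are saved under pics/ and viewed, at most 10 in all, crops included, and the job is handed in when it is done.

```bash
ls; mkdir -p pics; python3 - <<'E'
from station import ctrl
import cv2,numpy as np
for n in("side","top","wrist"):
    c=ctrl.camera(n); cv2.imwrite(f"pics/{n}0.png",c["pixels"]); print(n,c["fx"],c["fy"],c["cx"],c["cy"],[k for k in c]); print(np.round(c["extrinsics"],4).tolist())
print(ctrl.tip_extent); print(ctrl.get_obs())
E
```

```text
pics
shift.py
station.py
side 453.5117499974526 453.5117499974526 271.8366407846448 210.74102324736495 ['pixels', 'fx', 'fy', 'cx', 'cy', 'extrinsics']
[[-0.8778, 0.319, -0.3574, 0.0998], [-0.4788, -0.5642, 0.6726, 0.8174], [0.0129, 0.7615, 0.648, 0.8707], [0.0, 0.0, 0.0, 1.0]]
top 439.0191065967722 439.0191065967722 273.65739265604765 203.44844625832056 ['pixels', 'fx', 'fy', 'cx', 'cy', 'extrinsics']
[[0.0091, 0.9914, -0.1303, 0.357], [-0.9999, 0.0072, -0.0151, 0.0323], [-0.0141, 0.1305, 0.9914, 1.3573], [0.0, 0.0, 0.0, 1.0]]
wrist 348.42453183531484 348.42453183531484 276.80372440724904 210.6095114983577 ['pixels', 'fx', 'fy', 'cx', 'cy', 'extrinsics']
[[0.3699, 0.8955, 0.2475, 0.2741], [-0.9291, 0.3568, 0.0976, -0.4819], [-0.0009, -0.2661, 0.964, 0.3844], [0.0, 0.0, 0.0, 1.0]]
0.022
{'time_s': 0.15, 'qpos': array([-1.25859122e+00,  3.00354839e-01,  1.52142904e+00, -2.30466039e-05,
        1.32071121e+00, -6.65871170e-02]), 'joint_vel': array([-0.00074801, -0.00158199, -0.00180703, -0.00244128, -0.00166551,
       -0.00052388]), 'tau': array([ 7.45888537e-04, -5.31954789e+01, -3.52821815e+01,  7.08469958e-02,
        2.36009894e-02, -1.02938529e-04]), 'ee_pos': array([ 0.20333221, -0.51083952,  0.22701442]), 'eef_rot': array([-3.14069073e+00, -3.77713314e-05,  3.78797921e-01]), 'force': array([0.31401423, 0.32140728, 0.06088726]), 'moment': array([-0.00258454,  0.0635698 , -0.02514028]), 'grip_force': 0.0, 'grip_width': 0.0938862349863492}
```
View pics/side0.png

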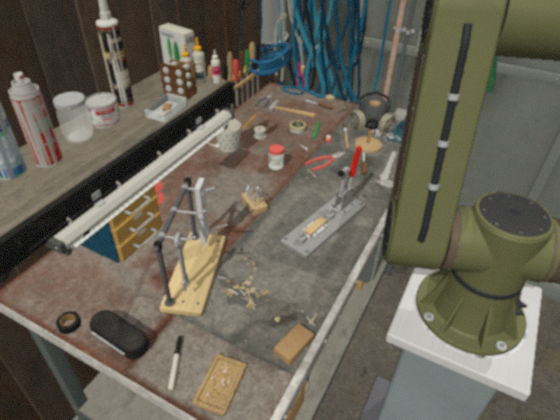

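View pics/top0.png

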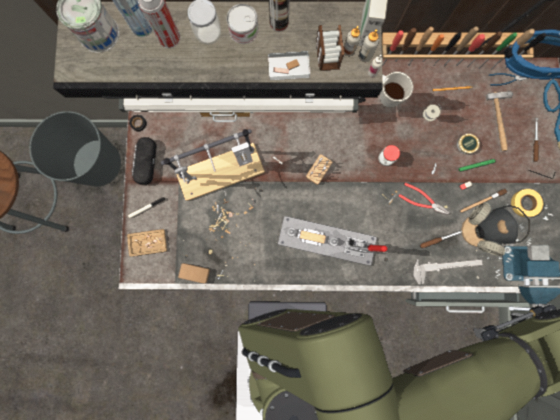

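The side view shows the rack at (190,270) with the plate near (200,210), and the jig at (325,225) with its red handle at (355,165). In the top view the rack is at (220,170), the jig at (328,240), and the jar, bit block and sanding block at (390,155), (318,168) and (195,273). Next I'll enlarge these areas.

```bash
python3 - <<'E'
import cv2,numpy as np
s=cv2.imread("pics/side0.png");t=cv2.imread("pics/top0.png")
def crop(im,x,y,w,h,k): 
    r=cv2.resize(im[y:y+h,x:x+w],None,fx=k,fy=k,interpolation=cv2.INTER_CUBIC)
    for i in range(0,w,10): cv2.putText(r,str(x+i),(int(i*k),8),0,.3,(0,255,255),1) if i%20==0 else 0
    for i in range(0,h,20): cv2.putText(r,str(y+i),(0,int(i*k)+4),0,.3,(0,255,255),1)
    return r
a=np.hstack([crop(t,165,120,100,75,4),crop(t,275,205,100,75,4)])
b=np.hstack([crop(s,150,170,100,75,4),crop(s,280,180,100,75,4)])
cv2.imwrite("pics/c1.png",np.vstack([a,b]))
b=np.hstack([crop(s,150,240,100,75,4),crop(s,310,140,100,75,4)])
cv2.imwrite("pics/c2.png",b)
E
```

View pics/c1.png

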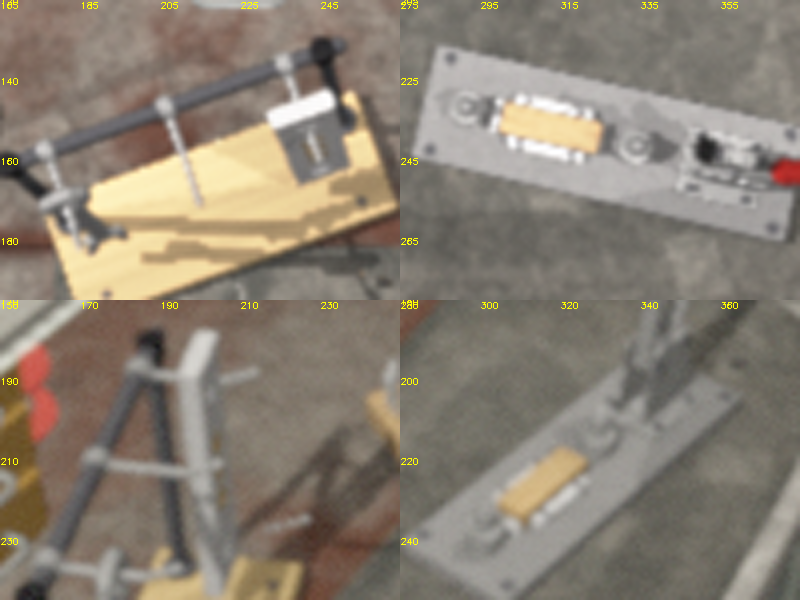

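The crops show the plate on the right outer hook, with its top edge at about (240,146) in the top view, and the spanner on the left hook. The hook roots are at (175.8,157.5), (206.3,146.3) and (236,136.3). The jig pins are at (291.5,231.5) and (334.3,241.8) in the top view and (302.5,240) and (330.8,213.3) in the side view.

```bash
cat > h.py <<'E'
import numpy as np
from station import ctrl
def ray(c,u,v):
    d=np.array([(u-c["cx"])/c["fx"],-(v-c["cy"])/c["fy"],-1.]);E=np.array(c["extrinsics"])
    return E[:3,3],E[:3,:3]@d
def onz(c,u,v,z):
    o,d=ray(c,u,v); return o+d*(z-o[2])/d[2]
def tri(c1,p1,c2,p2):
    o1,d1=ray(c1,*p1);o2,d2=ray(c2,*p2)
    s=np.linalg.lstsq(np.c_[d1,-d2],o2-o1,rcond=None)[0]
    a,b=o1+s[0]*d1,o2+s[1]*d2; return (a+b)/2,np.linalg.norm(a-b)
def proj(c,p):
    E=np.array(c["extrinsics"]);q=E[:3,:3].T@(np.asarray(p)-E[:3,3])
    return np.array([c["cx"]-c["fx"]*q[0]/q[2],c["cy"]+c["fy"]*q[1]/q[2]])
E
python3 - <<'E'
from h import *
np.set_printoptions(precision=4,suppress=True)
t=ctrl.camera("top");s=ctrl.camera("side")
h=np.array([onz(t,*p,.205) for p in[(175.75,157.5),(206.25,146.25),(236,136.25)]]);print(h)
y=h[0]-h[2];y/=np.linalg.norm(y);print("rack yaw",np.arctan2(-y[0],y[1]), np.linalg.norm(h[0]-h[2]))
# plate top edge ends top view vs
for p in[(232,150),(249.5,143.5)]:print("ptop",onz(t,*p,.224))
print("foot",[onz(t,*p,.018) for p in[(255,142.5),(264,173),(183,195)]])
for a,b in[((175.75,157.5),(161.5,231)),((206.25,146.25),(173.5,206.)),((236,136.25),(185,187.5))]:print("hookroot",tri(t,a,s,b))
P=[tri(t,a,s,b) for a,b in[((291.5,231.5),(302.5,240)),((334.25,241.75),(330.75,213.25))]];print(P)
Q=np.array([onz(t,*p,.050) for p in[(291.5,231.5),(334.25,241.75)]]);print(Q,Q.mean(0))
y=Q[0]-Q[1];print("jig yaw",np.arctan2(-y[0],y[1]),np.linalg.norm(y))
E=[onz(t,*p,.015) for p in[(285,217),(278.3,244.5),(371.3,265)]];print(E)
for n,p,z in[("jar",(390,154),.072),("bit",(318,168),.07),("sand",(195,273),.027)]:print(n,onz(t,*p,z))
E
```

```text
[[0.6315 0.3148 0.205 ]
 [0.663  0.2333 0.205 ]
 [0.6912 0.1535 0.205 ]]
rack yaw 0.3545947752092833 0.1719955679094468
ptop [0.6481 0.1613 0.224 ]
ptop [0.6661 0.1152 0.224 ]
foot [array([0.7255, 0.113 , 0.018 ]), array([0.6283, 0.0836, 0.018 ]), array([0.5575, 0.3335, 0.018 ])]
hookroot (array([0.6289, 0.3119, 0.2185]), np.float64(0.0014974177421651026))
hookroot (array([0.6607, 0.2317, 0.2157]), np.float64(0.00112696130173698))
hookroot (array([0.6907, 0.1532, 0.2047]), np.float64(0.001261933584222828))
[(array([ 0.4442, -0.0037,  0.0147]), np.float64(0.0068584978433562935)), (array([ 0.4151, -0.1318,  0.0263]), np.float64(0.0035794113038870954))]
[[ 0.4451 -0.0016  0.05  ]
 [ 0.4157 -0.1284  0.05  ]] [ 0.4304 -0.065   0.05  ]
jig yaw -0.22758562542799604 0.13011779936078366
[array([0.4918, 0.0176, 0.015 ]), array([0.4075, 0.0375, 0.015 ]), array([ 0.3482, -0.2437,  0.015 ])]
jar [ 0.6775 -0.2942  0.072 ]
bit [ 0.634  -0.0795  0.07  ]
sand [0.3197 0.2868 0.027 ]
```

View pics/c2.png

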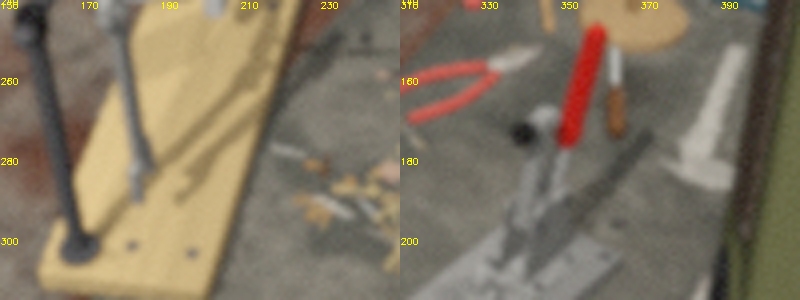

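The second crop confirms the spanner hangs low on the left and the red handle runs from (358,147) to (350,175) in the side view. I'll grip the hanging plate across its 44 mm width with the tool level. First I lift, then test the tilt direction.

Careful with the scale: shifts go in shares of 50 mm and turns go in units of 0.2 rad. That gives: -0.05 m is -1, 0.05 m is 1, 0.15 rad is 0.75.

```bash
cat > o.py <<'E'
from station import ctrl
import numpy as np
o=ctrl.get_obs();print("q",np.round(o["qpos"],3),"F",np.round(o["force"],1))
E
python3 shift.py '[{"tx":0.6, "tz":-1}, {"tx":1, "tz":-1}, {"tx":1, "dry":0.75}, {"tx":1, "dry":0.75}, {"tx":0.6, "dry":0.75}]'; python3 o.py
```

```text
time_s: 0.75
ee_pos: [0.3819, -0.4396, 0.3229]
eef_rot: [3.141, -0.456, 0.381]
force: [0.6, -0.2, 0.6]
grip_width: 0.094
grip_force: 0.0
q [-1.109  0.27   1.397  0.458  1.448  0.03 ] F [ 0.6 -0.2  0.6]
```

Converted, 0.15 rad is 0.75.

```bash
python3 shift.py '[{"dry":0.75}, {"dry":0.75}, {"dry":0.75}, {"dry":0.75}, {"dry":0.75}, {"dry":0.75}, {"dry":0.75}, {"dry":0.3}, {}]'; python3 o.py
```

```text
time_s: 1.65
ee_pos: [0.379, -0.4411, 0.3203]
eef_rot: [-2.753, -1.561, -0.01]
force: [-0.3, -0.4, 0.2]
grip_width: 0.0939
grip_force: 0.0
q [-1.366  0.481  1.656  1.469  1.712 -0.571] F [-0.3 -0.4  0.2]
```

Converted, -0.04 m is -0.8, 0.025 m is 0.5.

```bash
python3 shift.py '[{"ty":-0.8, "tz":0.5}, {"ty":-0.8, "tz":0.5}, {"ty":-0.8, "tz":0.5}, {"ty":-0.8, "tz":0.5}, {"ty":-0.8, "tz":0.5}, {"ty":-0.8, "tz":0.5}, {"ty":-0.8, "tz":0.5}, {"ty":-0.8, "tz":0.5}, {"ty":-0.8, "tz":0.5}, {"ty":-0.8, "tz":0.5}]'; python3 o.py
```

```text
time_s: 2.65
ee_pos: [0.4625, 0.0174, 0.3208]
eef_rot: [2.772, -1.561, 0.749]
force: [2.0, -0.9, -0.1]
grip_width: 0.0939
grip_force: 0.0
q [-0.463 -0.191  2.446  2.078  1.021 -0.83 ] F [ 2.  -0.9 -0.1]
```

```bash
python3 shift.py '[{"tx":-0.6, "ty":-0.4, "tz":0.4}, {"tx":-0.6, "ty":-0.4, "tz":0.4}, {"tx":-0.6, "tz":0.3}, {"tx":-0.6}, {"tx":-0.6}, {"tx":-0.6}, {}, {}]'; python3 o.py; python3 - <<'E'
from h import *;import cv2
c=ctrl.camera("wrist");cv2.imwrite("pics/w1.png",c["pixels"]);print(np.round(c["extrinsics"],4).tolist())
E
```

```text
time_s: 3.45
ee_pos: [0.498, 0.0723, 0.1398]
eef_rot: [3.052, -1.561, 0.469]
force: [-0.9, -0.4, 0.8]
grip_width: 0.0944
grip_force: 0.0
q [-0.211  0.524  2.408  2.54   1.388 -1.454] F [-0.9 -0.4  0.8]
[[0.3705, 0.2556, -0.893, 0.3515], [-0.9288, 0.1031, -0.3559, 0.0149], [0.0011, 0.9613, 0.2756, 0.2189], [0.0, 0.0, 0.0, 1.0]]
```

View pics/w1.png

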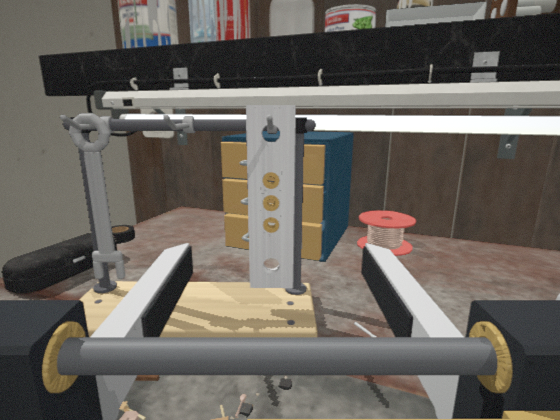

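The wrist view shows the plate square-on with its front face from about column 248 to 295 and rows 105 to 287. Its holes are at (271,130) and (272,266), the bushes are at column 271, and the spanner hangs at column 90.

```bash
python3 - <<'E'
from h import *;import cv2
c=ctrl.camera("wrist");im=c["pixels"]
g=cv2.cvtColor(im,cv2.COLOR_BGR2GRAY).astype(int)
for r in(155,250,278):print(r,[(x,g[r,x]) for x in range(240,306,2)])
print([(y,g[y,262]) for y in list(range(98,112))+list(range(280,294))])
d=[];
for p in[(271,130),(271.5,266.5),(271,203)]:
    o,v=ray(c,*p); d.append(v/np.hypot(v[0],v[1]))
s=.13/(d[0][2]-d[1][2]); print("dist",s,[o+s*v for v in d])
for u in(248,295):
    o,v=ray(c,u,203);v/=np.hypot(v[0],v[1]);print(o+s*v)
E
```

```text
155 [(240, np.int64(128)), (242, np.int64(120)), (244, np.int64(123)), (246, np.int64(126)), (248, np.int64(168)), (250, np.int64(168)), (252, np.int64(168)), (254, np.int64(165)), (256, np.int64(155)), (258, np.int64(157)), (260, np.int64(152)), (262, np.int64(168)), (264, np.int64(165)), (266, np.int64(169)), (268, np.int64(161)), (270, np.int64(165)), (272, np.int64(167)), (274, np.int64(171)), (276, np.int64(168)), (278, np.int64(169)), (280, np.int64(171)), (282, np.int64(169)), (284, np.int64(170)), (286, np.int64(167)), (288, np.int64(171)), (290, np.int64(165)), (292, np.int64(168)), (294, np.int64(131)), (296, np.int64(74)), (298, np.int64(76)), (300, np.int64(75)), (302, np.int64(78)), (304, np.int64(126))]
250 [(240, np.int64(144)), (242, np.int64(141)), (244, np.int64(95)), (246, np.int64(103)), (248, np.int64(117)), (250, np.int64(164)), (252, np.int64(167)), (254, np.int64(170)), (256, np.int64(165)), (258, np.int64(169)), (260, np.int64(169)), (262, np.int64(164)), (264, np.int64(163)), (266, np.int64(169)), (268, np.int64(165)), (270, np.int64(160)), (272, np.int64(16
[... 1225 characters left out ...]
(157)), (105, np.int64(155)), (106, np.int64(158)), (107, np.int64(166)), (108, np.int64(165)), (109, np.int64(166)), (110, np.int64(165)), (111, np.int64(164)), (280, np.int64(161)), (281, np.int64(161)), (282, np.int64(162)), (283, np.int64(163)), (284, np.int64(163)), (285, np.int64(160)), (286, np.int64(162)), (287, np.int64(161)), (288, np.int64(163)), (289, np.int64(178)), (290, np.int64(192)), (291, np.int64(194)), (292, np.int64(190)), (293, np.int64(192))]
dist 0.31231588402522675 [array([0.63960857, 0.13518708, 0.20418137]), array([0.63969221, 0.13498653, 0.07418137]), array([0.63955562, 0.13531383, 0.13823926])]
[0.63070547 0.15461633 0.13846685]
[0.6473851  0.11453441 0.1384042 ]
```

Converted, 0.01 m is 0.2, -0.004 m is -0.08.

```bash
python3 shift.py '[{"ty":-0.08, "tz":0.4}, {"tz":0.6}, {"tz":0.6}, {"tz":0.2}, {}, {}]'; python3 o.py; python3 - <<'E'
from h import *;import cv2
c=ctrl.camera("wrist");im=c["pixels"];cv2.imwrite("pics/w2.png",im)
E
```

```text
time_s: 4.15
ee_pos: [0.5789, 0.1088, 0.139]
eef_rot: [2.987, -1.562, 0.533]
force: [0.2, 0.5, -0.2]
grip_width: 0.0938
grip_force: 0.0
q [-0.057  0.58   2.214  2.681  1.248 -1.42 ] F [ 0.2  0.5 -0.2]
```

View pics/w2.png

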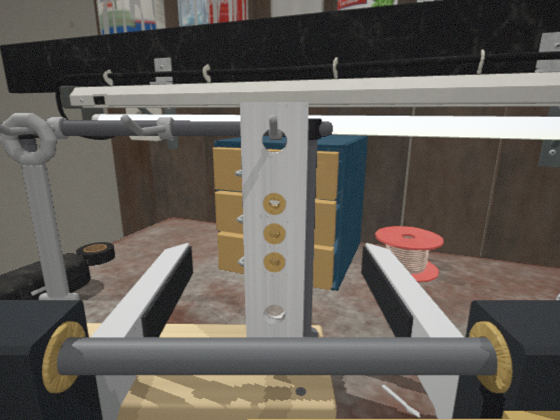

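In the closer view the bushes are at (274,204), (274,233) and (274,262), the holes at (274,139) and (274,313), and the plate sits between the open fingers. I'll triangulate against the previous view.

```bash
python3 - <<'E'
from h import *;import cv2
E1=np.array([[0.3705,0.2556,-0.893,0.3515],[-0.9288,0.1031,-0.3559,0.0149],[0.0011,0.9613,0.2756,0.2189],[0,0,0,1]])
c2=ctrl.camera("wrist");c1=dict(c2);c1["extrinsics"]=E1
print(ctrl.get_obs()["ee_pos"])
res=[]
for f,x0,y0,x1,y1 in(("pics/w1.png",258,165,285,240),("pics/w2.png",258,190,290,278)):
    im=cv2.imread(f);h=cv2.cvtColor(im,cv2.COLOR_BGR2HSV)
    m=((h[...,1]>70)&(h[...,0]>10)&(h[...,0]<35)).astype(np.uint8);mm=np.zeros_like(m);mm[y0:y1,x0:x1]=m[y0:y1,x0:x1]
    n,l,s,_=cv2.connectedComponentsWithStats(mm)
    b=sorted([(s[i,0]+s[i,2]/2-.5,s[i,1]+s[i,3]/2-.5,s[i,4]) for i in range(1,n) if s[i,4]>20],key=lambda q:q[1]);print(b);res.append(b)
for a,b in zip(*res):print(tri(c1,a[:2],c2,b[:2]))
for a,b in(((271,130),(274,139)),((272,266),(274,313))):print(tri(c1,a,c2,b))
E
```

```text
[0.57897986 0.10855426 0.13841693]
[(np.float64(270.5), np.float64(180.0), np.int32(207)), (np.float64(270.5), np.float64(202.5), np.int32(198)), (np.float64(270.5), np.float64(224.5), np.int32(170))]
[(np.float64(274.0), np.float64(203.5), np.int32(346)), (np.float64(274.0), np.float64(233.0), np.int32(354)), (np.float64(274.0), np.float64(261.5), np.int32(333))]
(array([0.64220067, 0.13691816, 0.15777101]), np.float64(0.00019352785810064995))
(array([0.64512917, 0.13818465, 0.13559443]), np.float64(0.00029392132647032565))
(array([0.64683829, 0.13894864, 0.11311556]), np.float64(0.0003806556086924636))
(array([0.57859107, 0.11035159, 0.20590282]), np.float64(0.0011373900616420958))
(array([0.6560573 , 0.14204227, 0.06477837]), np.float64(0.0009213452598472545))
```

Converted, -0.003 m is -0.06, -0.002 m is -0.04.

```bash
python3 shift.py '[{"tx":-0.04, "ty":-0.06, "tz":0.4}, {"tz":0.4}, {"tz":0.4}, {}, {}]'; python3 shift.py '[{}, {}, {}, {}, {}, {}, {}, {}]' 0.03 30; python3 o.py; python3 - <<'E'
from h import *;import cv2
a=[ctrl.camera(n)["pixels"] for n in("wrist","side")]
b=cv2.resize(a[1][140:290,130:330],(560,420),interpolation=cv2.INTER_CUBIC)
cv2.imwrite("pics/w3.png",cv2.resize(np.hstack([a[0],b]),(800,300)))
E
```

```text
time_s: 4.75
ee_pos: [0.6335, 0.1336, 0.1352]
eef_rot: [3.062, -1.56, 0.458]
force: [-0.5, -0.0, -0.7]
grip_width: 0.0938
grip_force: 0.0
time_s: 5.55
ee_pos: [0.6344, 0.1341, 0.1356]
eef_rot: [3.023, -1.561, 0.497]
force: [0.2, 0.9, -0.2]
grip_width: 0.0434
grip_force: 30.0
q [ 0.014  0.64   2.069  2.742  1.159 -1.408] F [ 0.2  0.9 -0.2]
```

View pics/w3.png

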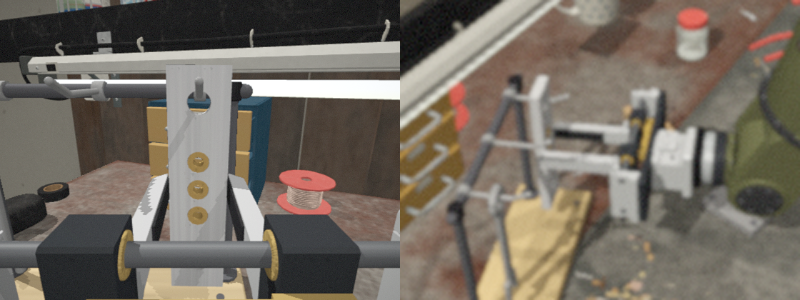

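The wrist view shows the plate held squarely in the fingers with its top hole still on the hook wire at (200,95), and the side view agrees. Next I lift 6 mm and draw it off along the slope.

Converted, -0.007 m is -0.14, -0.006 m is -0.12.

```bash
python3 shift.py '[{"tx":0.06}, {"tx":0.06}, {}, {"tz":-0.14}, {"tx":0.02, "tz":-0.14}, {"tx":0.04, "tz":-0.12}, {"tx":0.04, "tz":-0.1}, {"tx":0.04, "tz":-0.1}, {"tx":0.04, "tz":-0.1}, {"tx":0.04, "tz":-0.1}]'; python3 o.py
python3 shift.py '[{"tx":0.02, "tz":-0.12}, {"tz":-0.2}, {"tz":-0.4}, {"tz":-0.6}, {"tz":-0.6}]'; python3 o.py
```

```text
time_s: 6.65
ee_pos: [0.597, 0.1191, 0.1533]
eef_rot: [3.012, -1.561, 0.508]
force: [-0.1, 0.4, -2.6]
grip_width: 0.0437
grip_force: 30.0
q [-0.025  0.554  2.175  2.704  1.184 -1.401] F [-0.1  0.4 -2.6]
time_s: 7.15
ee_pos: [0.5066, 0.0838, 0.1551]
eef_rot: [3.046, -1.561, 0.474]
force: [-0.1, -0.7, -2.3]
grip_width: 0.0432
grip_force: 30.0
q [-0.163  0.47   2.399  2.582  1.329 -1.428] F [-0.1 -0.7 -2.3]
```

```bash
python3 shift.py '[{"tx":0.8, "drx":0.4}, {"tx":0.8, "drx":0.75}, {"tx":0.8, "drx":0.75}, {"tx":0.6, "drx":0.75}, {"drx":0.75}, {"drx":0.75}, {"drx":0.75}, {"drx":0.5}, {}]'; python3 o.py
```

```text
time_s: 8.05
ee_pos: [0.5106, 0.0848, 0.2942]
eef_rot: [-0.996, -1.566, -0.726]
force: [0.7, 0.4, -1.8]
grip_width: 0.0434
grip_force: 30.0
q [-0.401  0.429  1.823  1.414  1.766 -0.692] F [ 0.7  0.4 -1.8]
```

Converted, -0.15 rad is -0.75.

```bash
python3 shift.py '[{"dry":-0.75}, {"dry":-0.75}, {"dry":-0.75}, {"dry":-0.75}, {"dry":-0.75}, {"dry":-0.75}, {"dry":-0.75}, {"dry":-0.75}, {"dry":-0.75}, {"dry":-0.75}]'; python3 o.py;python3 shift.py '[{"dry":-0.33}, {}]'; python3 o.py
```

```text
time_s: 9.05
ee_pos: [0.5092, 0.0852, 0.295]
eef_rot: [-3.141, -0.069, 1.416]
force: [0.2, -0.4, -2.0]
grip_width: 0.0428
grip_force: 30.0
q [0.062 0.169 1.527 0.068 1.432 0.208] F [ 0.2 -0.4 -2. ]
time_s: 9.25
ee_pos: [0.509, 0.0866, 0.2941]
eef_rot: [-3.138, -0.007, 1.419]
force: [0.5, -0.7, -2.4]
grip_width: 0.0433
grip_force: 30.0
q [0.094 0.181 1.513 0.008 1.449 0.244] F [ 0.5 -0.7 -2.4]
```

```bash
python3 shift.py '[{"tx":0.68, "ty":-0.42, "dry":-0.035}, {"tx":0.68, "ty":-0.42}, {"tx":0.68, "ty":-0.42, "tz":0.4}, {"tx":0.68, "ty":-0.42, "tz":0.8}, {"tz":1}, {"tz":1}, {"tz":1}, {"tz":0.5}, {"tz":0.2}, {}]'; python3 o.py
```

```text
time_s: 10.25
ee_pos: [0.4485, 0.2277, 0.0543]
eef_rot: [-3.137, -0.001, 1.416]
force: [-0.3, 1.1, -1.6]
grip_width: 0.0434
grip_force: 30.0
q [0.395 0.42  1.807 0.004 0.918 0.548] F [-0.3  1.1 -1.6]
```

```bash
python3 shift.py '[{"tz":0.2}, {"tz":0.2}, {"tz":0.1}, {"tz":0.04}, {}, {}]'; python3 shift.py '[{"tz":0.02}, {"tz":0.02}, {}]'
```

```text
time_s: 10.85
ee_pos: [0.4492, 0.2284, 0.0285]
eef_rot: [-3.139, -0.0, 1.417]
force: [-3.0, -2.5, 7.5]
grip_width: 0.0435
grip_force: 30.0
time_s: 11.15
ee_pos: [0.4492, 0.2287, 0.0281]
eef_rot: [-3.139, -0.001, 1.417]
force: [-12.1, -4.9, 29.9]
grip_width: 0.0431
grip_force: 30.0
```

```bash
python3 shift.py '[{"tz":-0.03}, {}]';  python3 shift.py '[{}, {}, {}, {}, {}, {}]' 0.085 ; python3 shift.py '[{"tz":-0.4}, {"tx":-0.4, "tz":-1}, {"tx":-0.4, "tz":-1}, {}, {}]'; python3 - <<'E'
from h import *;import cv2
c=ctrl.camera("wrist");cv2.imwrite("pics/w4.png",c["pixels"])
E
```

```text
time_s: 11.35
ee_pos: [0.4494, 0.2286, 0.0281]
eef_rot: [-3.14, -0.001, 1.417]
force: [-3.8, -0.8, 11.9]
grip_width: 0.0437
grip_force: 30.0
time_s: 11.95
ee_pos: [0.449, 0.2284, 0.0273]
eef_rot: [-3.138, 0.0, 1.417]
force: [-0.1, 0.3, 0.5]
grip_width: 0.0844
grip_force: 0.0
time_s: 12.45
ee_pos: [0.444, 0.1915, 0.1408]
eef_rot: [-3.14, -0.001, 1.417]
force: [-0.4, -0.3, -0.7]
grip_width: 0.0853
grip_force: 0.0
```

View pics/w4.png

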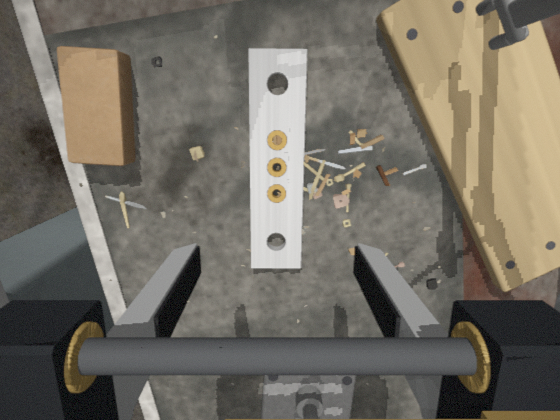

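The plate lies flat and free, with holes at (277,84) and (276,241) and bushes at (277,140), (277,167) and (277,193). I'll measure its pose.

```bash
cat > plate.py <<'E'
from h import *;import cv2
np.set_printoptions(precision=4,suppress=True)
c=ctrl.camera("wrist");im=c["pixels"];h=cv2.cvtColor(im,cv2.COLOR_BGR2HSV)
m=((h[...,1]>90)&(h[...,0]>10)&(h[...,0]<35)).astype(np.uint8)
m[300:]=0;m=cv2.morphologyEx(m,cv2.MORPH_CLOSE,np.ones((5,5)))
n,l,s,ct=cv2.connectedComponentsWithStats(m)
b=[(s[i,0]+s[i,2]/2-.5,s[i,1]+s[i,3]/2-.5) for i in range(1,n) if 150<s[i,4]<700 and .7<s[i,2]/s[i,3]<1.4 and 240<s[i,0]<310];print(b)
w=np.array([onz(c,*p,.012) for p in b]);print(w)
w=w[np.argsort(w[:,1])];d=w[-1]-w[0];yaw=np.arctan2(d[1],d[0])
for p in((277,84),(276,241)):print("hole",onz(c,*p,.009))
o=ctrl.get_obs();R=np.c_[[np.cos(o["eef_rot"][2]),np.sin(o["eef_rot"][2])],[np.sin(o["eef_rot"][2]),-np.cos(o["eef_rot"][2])]]
print("bush mean",w.mean(0),"yaw",yaw,"TCP",o["ee_pos"],o["eef_rot"],"d tool xy",R.T@(w.mean(0)[:2]-o["ee_pos"][:2]))
E
python3 plate.py
```

```text
[(np.float64(278.0), np.float64(139.5)), (np.float64(277.5), np.float64(167.0)), (np.float64(277.5), np.float64(193.5))]
[[0.4517 0.2492 0.012 ]
 [0.4479 0.2274 0.012 ]
 [0.4445 0.2054 0.012 ]]
hole [0.4574 0.2911 0.009 ]
hole [0.4366 0.1627 0.009 ]
bush mean [0.4481 0.2273 0.012 ] yaw 1.408565577852734 TCP [0.4432 0.1917 0.1391] [-3.1371  0.0008  1.4173] d tool xy [ 0.036  -0.0007]
```

Converted, -0.05 m is -1, -0.04 m is -0.8.

```bash
python3 shift.py '[{"tz":-1}, {"tx":-0.6, "tz":-0.8}, {"tx":-0.8, "tz":-0.4}, {"tx":-1}, {"tx":-1}, {"tx":-1}, {"tx":-1}, {"tx":-0.6}, {}, {}]'; python3 - <<'E'
from h import *;import cv2
c=ctrl.camera("wrist");cv2.imwrite("pics/w5.png",c["pixels"]);np.save("w5.npy",c["extrinsics"]);print(ctrl.get_obs()["ee_pos"])
E
```

```text
time_s: 13.55
ee_pos: [0.398, -0.1049, 0.2491]
eef_rot: [-3.136, -0.001, 1.416]
force: [-0.8, 0.1, -0.1]
grip_width: 0.0853
grip_force: 0.0
[ 0.39819365 -0.10431238  0.2492935 ]
```

View pics/w5.png

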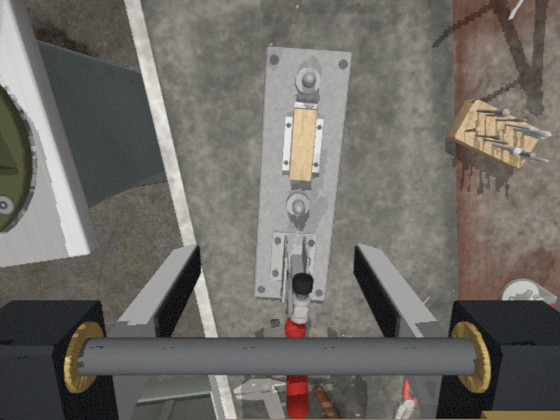

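The picture shows the jig with its pins near (308,79) and (298,207), the blank at (304,145), the clamp pad at (303,284) and the handle at (297,330–415).

```bash
python3 - <<'E'
from h import *;import cv2
np.set_printoptions(precision=4,suppress=True)
c=ctrl.camera("wrist");im=cv2.imread("pics/w5.png");h=cv2.cvtColor(im,cv2.COLOR_BGR2HSV)
m=((h[...,1]>80)&(h[...,0]>8)&(h[...,0]<35)).astype(np.uint8);m[:, :270]=0;m[:,340:]=0;m[:90]=0;m[195:]=0
m=cv2.morphologyEx(m,cv2.MORPH_OPEN,np.ones((5,5)))
r=cv2.minAreaRect(max(cv2.findContours(m,0,2)[0],key=cv2.contourArea));B=cv2.boxPoints(r)
W=np.array([onz(c,*p,.031) for p in B]);print("blank",W.mean(0)); 
e=max([W[1]-W[0],W[2]-W[1]],key=np.linalg.norm);e=e*np.sign(e[1]);print("yaw",np.arctan2(-e[0],e[1]),np.linalg.norm(W[1]-W[0]),np.linalg.norm(W[2]-W[1]))
g=cv2.cvtColor(im,cv2.COLOR_BGR2GRAY)
for x,y in((308,79),(298,207)):
    k=cv2.resize(g[y-22:y+22,x-22:x+22],None,fx=6,fy=6,interpolation=cv2.INTER_CUBIC)
    for lo,hi,z in((20,42,.051),(48,90,.032)):
        H=cv2.HoughCircles(cv2.GaussianBlur(k,(0,0),3),cv2.HOUGH_GRADIENT,1,40,param1=60,param2=12,minRadius=lo,maxRadius=hi)
        for q in ([] if H is None else H[0][:2]):
            u,v=x-22+q[0]/6,y-22+q[1]/6;p=onz(c,u,v,z);print((x,y),z,(u,v),q[2]/6,p)
# red handle at mid rows & base corners
for p in((268,49),(351,53)):print("corner",onz(c,*p,.015))
E
```

```text
Traceback (most recent call last):
ValueError: max() iterable argument is empty
```

```bash
cat > jig.py <<'E'
from h import *;import cv2
np.set_printoptions(precision=4,suppress=True)
c=ctrl.camera("wrist");im=cv2.imread("pics/w5.png");h=cv2.cvtColor(im,cv2.COLOR_BGR2HSV)
print(h[145,304],im[145,304],h[120,304])
m=((h[...,1]>60)&(h[...,0]>5)&(h[...,0]<40)).astype(np.uint8);m[:, :280]=0;m[:,330:]=0;m[:90]=0;m[195:]=0
m=cv2.morphologyEx(m,cv2.MORPH_OPEN,np.ones((5,5),np.uint8));print(m.sum())
r=cv2.minAreaRect(np.argwhere(m)[:,::-1].astype(np.float32));B=cv2.boxPoints(r)
W=np.array([onz(c,*p,.031) for p in B]);print("blank",W.mean(0)); 
e=max([W[1]-W[0],W[2]-W[1]],key=np.linalg.norm);e=e*np.sign(e[1]);print("yaw",np.arctan2(-e[0],e[1]),np.linalg.norm(W[1]-W[0]),np.linalg.norm(W[2]-W[1]))
g=cv2.cvtColor(im,cv2.COLOR_BGR2GRAY)
for x,y in((308,79),(298,207)):
    k=cv2.resize(g[y-22:y+22,x-22:x+22],None,fx=6,fy=6,interpolation=cv2.INTER_CUBIC)
    for lo,hi,z in((20,42,.051),(48,90,.032)):
        H=cv2.HoughCircles(cv2.GaussianBlur(k,(0,0),3),cv2.HOUGH_GRADIENT,1,40,param1=60,param2=12,minRadius=lo,maxRadius=hi)
        for q in ([] if H is None else H[0][:2]):
            u,v=x-22+q[0]/6,y-22+q[1]/6;p=onz(c,u,v,z);print((x,y),z,(u,v),q[2]/6,p)
for p in((268,49),(351,53)):print("corner",onz(c,*p,.015))
E
python3 jig.py
```

```text
[ 18  70 221] [160 197 221] [ 18  78 220]
1599
blank [ 0.4299 -0.0622  0.031 ]
yaw -0.2275124974096557 0.07491680066980282 0.023668366858199702
(308, 79) 0.051 (np.float32(308.58334), np.float32(82.916664)) 6.4666667 [ 0.4427 -0.0026  0.051 ]
(308, 79) 0.032 (np.float32(311.08334), np.float32(80.916664)) 14.900001 [0.4472 0.0002 0.032 ]
(298, 207) 0.032 (np.float32(300.41666), np.float32(206.91667)) 8.766666 [ 0.4188 -0.1289  0.032 ]
corner [0.4087 0.0391 0.015 ]
corner [0.4932 0.0222 0.015 ]
```

```bash
cat >> jig.py <<'E'
print("---")
yv=np.array([np.sin(.2275),np.cos(.2275)])
for sgn in(1,-1):
  for z in(.032,.050):
    out=[]
    for s in np.arange(-20,21,2):
        q=np.array([.4299,-.0622])+yv*(sgn*.065+s/1000.)
        u,v=proj(c,[*q,z]);out.append((int(s),int(cv2.getRectSubPix(g,(3,1),(float(u),float(v)))[0,1])))
    print(sgn,z,np.round([u,v]),*[f"{a}:{b}" for a,b in out])
np.set_printoptions(linewidth=200)
print(g[64:98:1,296:322:2]);print(g[190:226:1,286:312:2])
E
python3 jig.py | sed -n '/---/,$p'
```

```text
---
1 0.032 [310.  59.] -20:104 -18:110 -16:124 -14:117 -12:138 -10:141 -8:138 -6:99 -4:108 -2:121 0:156 2:180 4:187 6:163 8:158 10:173 12:172 14:156 16:158 18:155 20:152
1 0.05 [312.  56.] -20:103 -18:127 -16:126 -14:108 -12:138 -10:139 -8:119 -6:106 -4:119 -2:150 0:177 2:182 4:162 6:156 8:172 10:167 12:153 14:155 16:152 18:150 20:153
-1 0.032 [298. 187.] -20:101 -18:104 -16:110 -14:112 -12:137 -10:123 -8:133 -6:159 -4:171 -2:165 0:158 2:151 4:130 6:145 8:169 10:170 12:171 14:134 16:144 18:135 20:106
-1 0.05 [299. 190.] -20:118 -18:103 -16:101 -14:104 -12:112 -10:121 -8:127 -6:141 -4:130 -2:165 0:185 2:182 4:162 6:155 8:141 10:139 12:171 14:172 16:171 18:132 20:149
[[167 167 152 148 146 149 156 157 154 150 150 154 160]
 [167 164 149 144 145 149 157 156 151 151 152 153 164]
 [167 165 148 145 144 150 156 155 152 152 151 151 154]
 [161 164 148 148 148 157 156 170 155 149 151 149 152]
 [166 160 150 152 192 180 170 172 167 152 149 150 149]
 [168 156 152 171 194 184 171 173 168 167 158 149 145]
 [165 152 167 188 184 176 171 175 170 170 169 152 150]
 [164 154 182 187 182 175 173 174 169 16
[... 2726 characters left out ...]
89 140 119 121 119 113 117 113 104 151]
 [168 120 124 156 126 140 142 121 113 106 103 104 151]
 [170 140 124 114 113 141 142 119 104 104 101  99 151]
 [169 143 120 103 106 122 122 101 101 101 102 102 144]
 [167 141 103 102 100 114 110 103 102 102 101 132 147]
 [170 164 115 103  99 119 109 102 102 107  95 135 153]
 [171 163 118 105 105 117 106 104 101 104 102 147 152]
 [169 164 117 104 100 104 103 107 104 105 106 150 148]
 [168 165 129 117 105 105 104 102 101 102 136 155 152]
 [165 165 150 127 102 104 103 104 102 104 149 152 150]
 [162 151 150 151 124 100 111 101  99 102 149 152 153]
 [164 157 149 155 126 101 116 104  99 103 152 151 155]
 [168 154 148 153 124 103 119 102  97 103 142 152 152]]
```

```bash
python3 - <<'E'
from h import *
np.set_printoptions(precision=4,suppress=True)
c=ctrl.camera("wrist");print(c["extrinsics"][:3,3])
for n,L,R,T,B in(("p1",(298,80),(320.8,80),(309.3,67.3),(309.3,93.3)),("p2",(287.2,205),(310,205),(298.5,193.6),(298.5,213.5))):
    W=[onz(c,*p,.032) for p in(L,R,T,B)];print(n,W[0],W[1],W[2],W[3],"dx",np.linalg.norm(W[0]-W[1]),"dy",np.linalg.norm(W[2]-W[3]),(W[0]+W[1])/2,(W[2]+W[3])/2)
yv=np.array([np.sin(.2275),np.cos(.2275)])
for o in([.4299,-.0622],[.4299,-.065]):
  for s in(1,-1):
    q=np.array(o)+s*.065*yv; print(o,s,*[proj(c,[*(q+yv*d),z]) for z,d in((.032,.013),(.032,-.013),(.05,0))])
E
```

```text
[ 0.4094 -0.0271  0.4073]
p1 [0.4343 0.0031 0.032 ] [ 0.4572 -0.0004  0.032 ] [0.4472 0.0133 0.032 ] [ 0.444  -0.0113  0.032 ] dx 0.02307333093544699 dy 0.024765116638307196 [0.4458 0.0014 0.032 ] [0.4456 0.001  0.032 ]
p2 [ 0.4048 -0.1246  0.032 ] [ 0.4299 -0.1284  0.032 ] [ 0.419  -0.1136  0.032 ] [ 0.4159 -0.1362  0.032 ] dx 0.025351392954571433 dy 0.02280940481731528 [ 0.4173 -0.1265  0.032 ] [ 0.4174 -0.1249  0.032 ]
[0.4299, -0.0622] 1 [309.5559  66.7107] [306.9973  93.9368] [309.821   78.6969]
[0.4299, -0.0622] -1 [297.683 193.051] [295.5601 215.6414] [297.4774 208.6658]
[0.4299, -0.065] 1 [309.9084  69.6683] [307.3483  96.7811] [310.1875  81.7506]
[0.4299, -0.065] -1 [298.0266 195.5019] [295.9016 218.0068] [297.8343 211.1777]
```

Careful with the scale: shifts go in shares of 50 mm and turns go in units of 0.2 rad. That gives: -0.002 m is -0.04, 0.05 m is 1, 0.007 rad is 0.035.

```bash
python3 shift.py '[{"tx":0.7, "ty":-0.04, "drz":0.035}, {"tx":1}, {"tx":1}, {"tx":1}, {"tx":1, "tz":0.2}, {"tx":1, "tz":0.4}, {"tx":1, "tz":0.6}, {"tz":0.8}, {"tz":0.8}, {}]'; python3 plate.py; python3 o.py
```

```text
time_s: 14.8
ee_pos: [0.4446, 0.2146, 0.1118]
eef_rot: [-3.131, 0.004, 1.412]
force: [0.1, 0.2, 0.2]
grip_width: 0.085
grip_force: 0.0
[(np.float64(281.5), np.float64(173.0)), (np.float64(281.5), np.float64(202.0)), (np.float64(281.0), np.float64(229.0))]
[[0.4514 0.2492 0.012 ]
 [0.4479 0.2273 0.012 ]
 [0.4442 0.2059 0.012 ]]
hole [0.4579 0.3116 0.009 ]
hole [0.4386 0.1956 0.009 ]
bush mean [0.4478 0.2275 0.012 ] yaw 1.4067395928934043 TCP [0.4461 0.2149 0.115 ] [-3.1351  0.002   1.4112] d tool xy [ 0.0127 -0.0003]
q [0.374 0.311 1.789 0.002 1.048 0.533] F [-0.4  0.7  1.2]
```

```bash
python3 shift.py '[{"tx":0.25, "tz":0.6}, {"tz":0.6}, {"tz":0.4}, {"tz":0.12}, {}, {}]'
```

```text
time_s: 15.45
ee_pos: [0.45, 0.2274, 0.032]
eef_rot: [-3.141, -0.001, 1.41]
force: [-0.1, 0.0, -0.0]
grip_width: 0.085
grip_force: 0.0
```

Converted, 0.004 m is 0.08, 0.003 m is 0.06.

```bash
python3 shift.py '[{"tz":0.08}, {"tz":0.06}, {}, {}]'; python3 shift.py '[{}, {}, {}, {}, {}]' 0.03 35; python3 shift.py '[{"tz":-0.4}, {"tz":-0.6}, {"tz":-0.6}, {"tz":-0.4}, {}, {}]'
```

```text
time_s: 15.85
ee_pos: [0.449, 0.227, 0.0232]
eef_rot: [-3.139, 0.0, 1.41]
force: [0.7, -1.0, -0.1]
grip_width: 0.085
grip_force: 0.0
time_s: 16.35
ee_pos: [0.4489, 0.2271, 0.0231]
eef_rot: [-3.139, 0.0, 1.41]
force: [0.8, -0.4, -0.2]
grip_width: 0.0483
grip_force: 0.0
time_s: 16.95
ee_pos: [0.4489, 0.2269, 0.1223]
eef_rot: [-3.138, 0.0, 1.41]
force: [-0.2, -0.2, -2.2]
grip_width: 0.0429
grip_force: 35.0
```

```bash
cat > held.py <<'E'
from h import *;import cv2
from scipy.spatial.transform import Rotation as Ro
np.set_printoptions(precision=4,suppress=True)
c=ctrl.camera("wrist");im=c["pixels"];h=cv2.cvtColor(im,cv2.COLOR_BGR2HSV);cv2.imwrite("pics/held.png",im)
m=((h[...,1]>90)&(h[...,0]>10)&(h[...,0]<35)).astype(np.uint8)
m[:,:245]=0;m[:,320:]=0;m=cv2.morphologyEx(m,cv2.MORPH_CLOSE,np.ones((5,5),np.uint8))
n,l,s,ct=cv2.connectedComponentsWithStats(m)
b=[(s[i,0]+s[i,2]/2-.5,s[i,1]+s[i,3]/2-.5,s[i,2],s[i,3],s[i,4]) for i in range(1,n) if s[i,4]>80];print(b)
o=ctrl.get_obs();R=Ro.from_euler("xyz",o["eef_rot"]).as_matrix()
for p in b:
    for d in(.006,.012,.018,.024):
        w=onz(c,p[0],p[1],o["ee_pos"][2]-d);print(d,R.T@(w-o["ee_pos"]))
E
python3 held.py
```

```text
[(np.float64(277.0), np.float64(221.5), np.int32(29), np.int32(28), np.int32(598)), (np.float64(277.0), np.float64(259.5), np.int32(29), np.int32(26), np.int32(579)), (np.float64(277.0), np.float64(296.0), np.int32(27), np.int32(25), np.int32(530))]
0.006 [ 0.027  -0.0009  0.006 ]
0.012 [ 0.0251 -0.0009  0.012 ]
0.018 [ 0.0232 -0.0009  0.018 ]
0.024 [ 0.0214 -0.0009  0.024 ]
0.006 [ 0.0067 -0.0009  0.006 ]
0.012 [ 0.0042 -0.0009  0.012 ]
0.018 [ 0.0016 -0.0009  0.018 ]
0.024 [-0.001  -0.0009  0.024 ]
0.006 [-0.0139 -0.0009  0.006 ]
0.012 [-0.0172 -0.0009  0.012 ]
0.018 [-0.0206 -0.0009  0.018 ]
0.024 [-0.0239 -0.0008  0.024 ]
```

Wrist measurements put the plate about 7 mm low in the fingers, because the lift began before they had closed. I'll set it back down and regrip deeper.

Converted, 0.03 m is 0.6, 0.002 m is 0.04.

```bash
python3 shift.py '[{"tz":0.6}, {"tz":0.6}, {"tz":0.4}, {"tz":0.16}, {"tz":0.04}, {}, {}]';python3 shift.py '[{"tz":0.02}, {}]'
```

```text
time_s: 17.7
ee_pos: [0.4494, 0.2272, 0.0338]
eef_rot: [-3.14, -0.001, 1.41]
force: [0.1, 1.3, -2.8]
grip_width: 0.0434
grip_force: 35.0
time_s: 17.9
ee_pos: [0.4491, 0.2271, 0.0325]
eef_rot: [-3.139, -0.0, 1.41]
force: [0.2, -0.1, -2.1]
grip_width: 0.0429
grip_force: 35.0
```

Converted, 0.001 m is 0.02.

```bash
python3 shift.py '[{"tz":0.02}, {"tz":0.02}, {}]';python3 shift.py '[{"tz":0.02}, {}]'
```

```text
time_s: 18.2
ee_pos: [0.4491, 0.2271, 0.0308]
eef_rot: [-3.139, -0.0, 1.41]
force: [-2.2, -1.1, 8.1]
grip_width: 0.0429
grip_force: 35.0
time_s: 18.4
ee_pos: [0.4492, 0.2272, 0.0306]
eef_rot: [-3.139, -0.0, 1.41]
force: [-8.1, -3.7, 22.2]
grip_width: 0.0432
grip_force: 35.0
```

Converted, 0.004 m is 0.08, 0.003 m is 0.06.

```bash
python3 shift.py '[{}, {}, {}, {}]' 0.07; python3 shift.py '[{"tz":0.08}, {"tz":0.06}, {}, {}]'; python3 shift.py '[{}, {}, {}, {}, {}, {}, {}, {}, {}]' 0.03 35
```

```text
time_s: 18.8
ee_pos: [0.449, 0.227, 0.029]
eef_rot: [-3.138, 0.0, 1.41]
force: [-0.1, 0.1, -0.5]
grip_width: 0.0691
grip_force: 0.0
time_s: 19.2
ee_pos: [0.4489, 0.2271, 0.0223]
eef_rot: [-3.139, 0.0, 1.41]
force: [-3.0, -1.6, 8.7]
grip_width: 0.07
grip_force: 4.4
time_s: 20.1
ee_pos: [0.4493, 0.2271, 0.0223]
eef_rot: [-3.14, -0.0, 1.41]
force: [4.3, -1.2, 5.4]
grip_width: 0.0433
grip_force: 35.9
```

Converted, -0.04 m is -0.8, -0.02 m is -0.4.

```bash
python3 shift.py '[{"tz":-0.4}, {"tz":-0.8}, {"tz":-0.8}, {}, {}]'; python3 held.py
```

```text
time_s: 20.6
ee_pos: [0.4486, 0.2269, 0.1215]
eef_rot: [-3.138, 0.0, 1.41]
force: [-0.3, 0.6, -3.4]
grip_width: 0.0437
grip_force: 35.0
[(np.float64(277.0), np.float64(227.0), np.int32(31), np.int32(29), np.int32(663)), (np.float64(276.5), np.float64(267.0), np.int32(30), np.int32(27), np.int32(640)), (np.float64(276.5), np.float64(304.5), np.int32(28), np.int32(26), np.int32(570))]
0.006 [ 0.0241 -0.0008  0.006 ]
0.012 [ 0.0221 -0.0008  0.012 ]
0.018 [ 0.0202 -0.0008  0.018 ]
0.024 [ 0.0182 -0.0008  0.024 ]
0.006 [ 0.0026 -0.0011  0.006 ]
0.012 [-0.0002 -0.0011  0.012 ]
0.018 [-0.0029 -0.0011  0.018 ]
0.024 [-0.0057 -0.0011  0.024 ]
0.006 [-0.019  -0.0011  0.006 ]
0.012 [-0.0225 -0.0011  0.012 ]
0.018 [-0.026  -0.0011  0.018 ]
0.024 [-0.0296 -0.0011  0.024 ]
```

```bash
python3 shift.py '[{"drz":0.32}, {"tx":-0.8, "ty":0.14}, {"tx":-0.8, "ty":0.14}, {"tx":-0.8, "ty":0.14}, {"tx":-0.8, "ty":0.14}, {"tx":-0.8, "ty":0.14}, {"tx":-0.8, "ty":0.14}, {"tx":-0.8, "ty":0.12}, {}, {}]'; python3 held.py | head -1; for i in 1 2 3; do python3 -c "
from h import *
c=ctrl.camera('top');o=ctrl.get_obs();print(o['ee_pos'],o['eef_rot'])"; done
```

```text
time_s: 21.65
ee_pos: [0.4327, -0.0569, 0.1205]
eef_rot: [-3.135, 0.0, 1.344]
force: [-0.2, 0.5, -2.5]
grip_width: 0.0436
grip_force: 35.0
[(np.float64(277.0), np.float64(227.0), np.int32(31), np.int32(29), np.int32(708)), (np.float64(276.5), np.float64(267.0), np.int32(30), np.int32(27), np.int32(638)), (np.float64(276.5), np.float64(304.5), np.int32(28), np.int32(26), np.int32(572))]
[ 0.43316515 -0.05586534  0.12100614] [-3.13636931e+00  4.61719019e-05  1.34674518e+00]
[ 0.43335024 -0.05570732  0.12124968] [-3.13696928e+00  8.05182271e-05  1.34735334e+00]
[ 0.43346602 -0.05567781  0.12146225] [-3.13740996e+00  1.03084906e-04  1.34765600e+00]
```

```bash
python3 shift.py '[{"tx":-0.154}, {"tz":0.4}, {"tz":0.36}, {}, {}]'; python3 shift.py '[{"tz":0.08}, {"tz":0.08}, {"tz":0.06}, {}, {}]'
```

```text
time_s: 22.35
ee_pos: [0.4319, -0.0641, 0.0844]
eef_rot: [-3.138, 0.0, 1.347]
force: [0.3, -0.9, -2.0]
grip_width: 0.0438
grip_force: 35.0
time_s: 22.85
ee_pos: [0.4318, -0.0641, 0.073]
eef_rot: [-3.139, 0.0, 1.346]
force: [-0.5, -0.2, -3.0]
grip_width: 0.0435
grip_force: 35.0
```

Converted, 0.002 m is 0.04, 0.0007 m is 0.014.

```bash
python3 shift.py '[{"tx":0.014, "tz":0.04}, {"tz":0.04}, {"tz":0.04}, {}]';python3 shift.py '[{"tz":0.04}, {"tz":0.04}, {}]'
```

```text
time_s: 23.25
ee_pos: [0.4318, -0.0634, 0.0667]
eef_rot: [-3.138, 0.0, 1.346]
force: [-0.0, 0.5, -2.1]
grip_width: 0.0432
grip_force: 35.0
time_s: 23.55
ee_pos: [0.4318, -0.0634, 0.0627]
eef_rot: [-3.138, 0.0, 1.346]
force: [0.3, -0.5, -1.6]
grip_width: 0.0434
grip_force: 35.0
```

Now at 0.040 underside, below the pin tops with no contact, so it is on the pins.

```bash
python3 shift.py '[{"tz":0.04}, {"tz":0.04}, {"tz":0.04}, {}]';python3 shift.py '[{"tz":0.03}, {}]'
```

```text
time_s: 23.95
ee_pos: [0.4318, -0.0634, 0.0567]
eef_rot: [-3.138, 0.0, 1.346]
force: [-0.0, 0.2, -1.1]
grip_width: 0.0434
grip_force: 35.0
time_s: 24.15
ee_pos: [0.4319, -0.0635, 0.0554]
eef_rot: [-3.138, 0.0, 1.346]
force: [-1.6, -0.3, -1.8]
grip_width: 0.0438
grip_force: 35.0
```

Converted, 0.001 m is 0.02.

```bash
python3 shift.py '[{"tz":0.02}, {}]';python3 shift.py '[{"tz":0.014}, {}]'
```

```text
time_s: 24.35
ee_pos: [0.4319, -0.0635, 0.0544]
eef_rot: [-3.138, 0.0, 1.346]
force: [-1.3, -0.7, -1.6]
grip_width: 0.0436
grip_force: 35.0
time_s: 24.55
ee_pos: [0.4319, -0.0635, 0.0542]
eef_rot: [-3.139, 0.0, 1.346]
force: [-4.7, 0.9, 7.4]
grip_width: 0.0437
grip_force: 35.0
```

Force and height match the seated position (z 0.0542). I'll release, retreat and go to the inner side of the handle with the fingers closed.

Converted, -0.0005 m is -0.01.

```bash
python3 shift.py '[{"tz":-0.01}, {}, {}, {}]' 0.07; python3 shift.py '[{"tz":-0.4}, {"tz":-0.8}, {"tz":-1}, {"tz":-1}, {"tz":-0.8}, {}, {}]'; python3 held.py; python3 -c "
from h import *
c=ctrl.camera('wrist')
for p in ((277,140),(277,193)): print(onz(c,*p,.044))
for s in (.022,0,-.022):
  print(proj(c,[.4315+.2255*s,-.0632+.974*s,.044]))"
```

```text
time_s: 24.95
ee_pos: [0.432, -0.0635, 0.0543]
eef_rot: [-3.139, 0.0, 1.346]
force: [-0.8, -0.7, -0.2]
grip_width: 0.069
grip_force: 0.0
time_s: 25.65
ee_pos: [0.4325, -0.0636, 0.2543]
eef_rot: [-3.14, 0.0, 1.346]
force: [-0.2, 0.3, 0.0]
grip_width: 0.0699
grip_force: 0.0
[(np.float64(276.5), np.float64(168.5), np.int32(14), np.int32(14), np.int32(155)), (np.float64(276.5), np.float64(188.5), np.int32(14), np.int32(14), np.int32(147)), (np.float64(276.5), np.float64(208.5), np.int32(14), np.int32(14), np.int32(140)), (np.float64(288.5), np.float64(413.0), np.int32(62), np.int32(13), np.int32(181))]
0.006 [ 0.0529 -0.001   0.006 ]
0.012 [ 0.052 -0.001  0.012]
0.018 [ 0.0511 -0.001   0.018 ]
0.024 [ 0.0502 -0.001   0.024 ]
0.006 [ 0.0432 -0.001   0.006 ]
0.012 [ 0.0419 -0.001   0.012 ]
0.018 [ 0.0407 -0.001   0.018 ]
0.024 [ 0.0394 -0.001   0.024 ]
0.006 [ 0.0332 -0.001   0.006 ]
0.012 [ 0.0316 -0.001   0.012 ]
0.018 [ 0.03  -0.001  0.018]
0.024 [ 0.0284 -0.001   0.024 ]
0.006 [-0.0903  0.006   0.006 ]
0.012 [-0.0964  0.0062  0.012 ]
0.018 [-0.1025  0.0065  0.018 ]
0.024 [-0.1087  0.0068  0.024 ]
[ 0.44187142 -0.0123306   0.044     ]
[ 0.42939576 -0.06700432  0.044     ]
[278.20614779 168.80078394]
[278.12236546 189.1989247 ]
[278.0411666  208.96808051]
```

Converted, -0.05 m is -1, -0.049 m is -0.98.

```bash
python3 shift.py '[{"tx":-1}, {"tx":-1}, {"tx":-0.98}, {}, {}, {}, {}, {}, {}]' 0.0 20; python3 o.py; python3 - <<'E'
from h import *;import cv2
cs=[ctrl.camera(n) for n in("wrist","side","top")]
for c in cs[1:]:
    h=cv2.cvtColor(c["pixels"],cv2.COLOR_BGR2HSV);m=((h[...,1]>150)&((h[...,0]<6)|(h[...,0]>174))).astype(np.uint8)
    jo=np.array([.4307,-.0624]);y=np.array([.2255,.974])
    for r in(30,60,95,128):
        q=[*(jo+y*(-.149-r*.001*np.cos(1.32))),.076+r*.001*np.sin(1.32)];u,v=proj(c,q);print(r,np.round(q,4),np.round([u,v],1),m[int(v)-6:int(v)+7,int(u)-8:int(u)+9].sum(), (np.argwhere(m[int(v)-6:int(v)+7,int(u)-8:int(u)+9]).mean(0)-[6,8]).round(1))
w=cs[0]["pixels"];s=cs[1]["pixels"];b=cv2.resize(s[110:260,270:470],(560,420),interpolation=cv2.INTER_CUBIC)
cv2.imwrite("pics/h1.png",cv2.resize(np.hstack([w,b]),(800,300)))
E
```

```text
time_s: 26.65
ee_pos: [0.3995, -0.2082, 0.2543]
eef_rot: [-3.139, 0.0, 1.347]
force: [0.1, -0.3, 0.5]
grip_width: 0.0021
grip_force: 0.0
q [-5.610e-01  5.500e-02  1.746e+00 -1.000e-03  1.344e+00 -3.370e-01] F [ 0.1 -0.3  0.5]
30 [ 0.3954 -0.2148  0.1051] [350.5 178. ] 21 [-4.5  1.7]
60 [ 0.3937 -0.222   0.1341] [353.3 168.5] 72 [-0.1  0.1]
95 [ 0.3918 -0.2305  0.168 ] [356.6 157.2] 74 [0.1 0.1]
128 [ 0.3899 -0.2385  0.2   ] [359.8 146.3] 27 [ 3.9 -1. ]
30 [ 0.3954 -0.2148  0.1051] [367.3 248.4] 0 [nan nan]
60 [ 0.3937 -0.222   0.1341] [372.  248.7] 0 [nan nan]
95 [ 0.3918 -0.2305  0.168 ] [377.8 249.1] 0 [nan nan]
128 [ 0.3899 -0.2385  0.2   ] [383.6 249.5] 0 [nan nan]<stdin>:7: RuntimeWarning: Mean of empty slice.
  ret = um.true_divide(
```

View pics/h1.png

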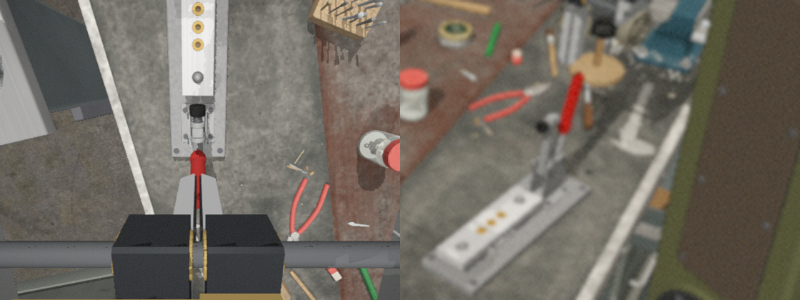

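The picture shows the plate seated over its pins and the handle where predicted, with the closed fingers in line with it at (197,190) in the wrist half. Next I lower and push the handle along its arc.

Converted, -0.01 m is -0.2, 0.003 m is 0.06.

```bash
python3 shift.py '[{"ty":-0.04, "tz":0.5}, {"tz":0.6}, {}, {"tx":-0.2, "tz":0.06}, {"tx":-0.2, "tz":0.06}, {"tx":-0.18, "tz":0.06}, {"tx":-0.2, "tz":0.06}, {}]'; python3 shift.py '[{"tx":-0.16, "tz":0.12}, {"tx":-0.16, "tz":0.12}, {"tx":-0.16, "tz":0.12}, {}]'
```

```text
time_s: 27.6
ee_pos: [0.3881, -0.2476, 0.1872]
eef_rot: [-3.138, 0.001, 1.345]
force: [1.0, 0.8, 0.0]
grip_width: 0.0008
grip_force: 0.0
time_s: 28.0
ee_pos: [0.3825, -0.2703, 0.1682]
eef_rot: [-3.137, -0.0, 1.345]
force: [-0.8, -0.5, -0.3]
grip_width: 0.0005
grip_force: 0.0
```

```bash
cat > hd.py <<'E'
from h import *;import cv2
c=ctrl.camera("side");h=cv2.cvtColor(c["pixels"],cv2.COLOR_BGR2HSV);m=((h[...,1]>150)&((h[...,0]<6)|(h[...,0]>174))).astype(np.uint8)
m[:130]=0;m[240:]=0;m[:,:325]=0;m[:,440:]=0
n,l,s,ct=cv2.connectedComponentsWithStats(m)
for i in range(1,n):
    if s[i,4]>15:print(s[i],ct[i].round(1))
jo=np.array([.4307,-.0624]);y=np.array([.2255,.974])
for a in(1.32,1.2,1,.85,.7,.5,.3,.1,.02):
    print(a,*[proj(c,[*(jo+y*(-.149-r*np.cos(a))),.076+r*np.sin(a)]).round(1) for r in(.05,.13)])
E
python3 hd.py
```

```text
[353 160  15  17 104] [359.3 167.9]
1.32 [352.4 171.7] [360.  145.6]
1.2 [353.4 171.4] [362.7 145. ]
1 [355.  171.3] [366.7 145.3]
0.85 [355.9 171.7] [369.  146.7]
0.7 [356.7 172.5] [370.8 148.9]
0.5 [357.4 174. ] [372.4 153.1]
0.3 [357.7 175.9] [372.9 158.5]
0.1 [357.6 178.3] [372.5 164.8]
0.02 [357.5 179.4] [372.1 167.5]
```

The handle follows as predicted (about 0.7 rad above level), so I'll continue.

```bash
python3 shift.py '[{"tx":-0.12, "tz":0.16}, {"tx":-0.12, "tz":0.16}, {"tx":-0.12, "tz":0.16}, {"tx":-0.08, "tz":0.18}, {"tx":-0.08, "tz":0.18}, {}]'; python3 shift.py '[{"tx":-0.02, "tz":0.12}, {"tx":-0.02, "tz":0.12}, {"tz":0.06}, {}]'; python3 hd.py | grep '\['|head -2
```

```text
time_s: 28.65
ee_pos: [0.3766, -0.2951, 0.1259]
eef_rot: [-3.137, -0.001, 1.346]
force: [0.0, 0.1, -0.0]
grip_width: 0.0001
grip_force: 0.0
time_s: 29.05
ee_pos: [0.3766, -0.2968, 0.1119]
eef_rot: [-3.138, -0.0, 1.346]
force: [-0.5, -0.4, -0.2]
grip_width: 0.0001
grip_force: 0.0
[354 172  13  10  65] [359.9 176.2]
1.32 [352.4 171.7] [360.  145.6]
```

```bash
python3 shift.py '[{"tz":0.04}, {"tz":0.04}]'; python3 shift.py '[{"tz":0.03}, {}]';
```

```text
time_s: 29.3
ee_pos: [0.3768, -0.2971, 0.1084]
eef_rot: [-3.139, 0.0, 1.346]
force: [0.4, -0.3, 5.2]
grip_width: 0.0003
grip_force: 2.8
time_s: 29.5
ee_pos: [0.3769, -0.2972, 0.108]
eef_rot: [-3.14, 0.001, 1.346]
force: [-4.3, 3.0, 17.0]
grip_width: 0.0003
grip_force: 8.6
```

```bash
python3 shift.py '[{"tz":0.02}, {}]';
```

```text
time_s: 29.7
ee_pos: [0.377, -0.2973, 0.1078]
eef_rot: [-3.14, 0.001, 1.346]
force: [-8.1, 6.9, 27.4]
grip_width: 0.0005
grip_force: 13.7
```

The handle is firmly on its stop. I'll retract and check by measurement.

Converted, -0.05 m is -1, -0.04 m is -0.8.

```bash
python3 shift.py '[{"tz":-0.4}, {"tz":-1}, {"tz":-1}, {"tx":-0.6, "tz":-1}, {"tx":-0.6, "tz":-0.6}, {"tx":-0.8}, {}, {}]'; python3 hd.py | sed -n '1,2p;10,12p'; python3 - <<'E'
from h import *;import cv2
np.set_printoptions(precision=4,suppress=True)
c=ctrl.camera("side");h=cv2.cvtColor(c["pixels"],cv2.COLOR_BGR2HSV);b=cv2.cvtColor(cv2.imread("pics/side0.png"),cv2.COLOR_BGR2HSV)
d=cv2.absdiff(c["pixels"],cv2.imread("pics/side0.png")).max(2)
jo=np.array([.4307,-.0624]);y=np.array([.2255,.974])
for s in(.022,0,-.022,-.034):
    u,v=proj(c,[*(jo+y*s),.044]);print(s,(u.round(1),v.round(1)),h[int(round(v)),int(round(u))])
for n,p in(("spanner",[.60,.30,.13]),("bit",[.634,-.0795,.05]),("jar",[.6775,-.2942,.05]),("sand",[.3197,.2868,.02])):
    u,v=proj(c,p).astype(int);print(n,(u,v),"mean diff",d[v-12:v+13,u-12:u+13].mean())
# plate bushes seen from side at z=.044
m=((h[...,1]>90)&(h[...,0]>12)&(h[...,0]<35)).astype(np.uint8);m[:195]=0;m[250:]=0;m[:,:290]=0;m[:,350:]=0
n,l,s,ct=cv2.connectedComponentsWithStats(m)
for i in range(1,n):
    if s[i,4]>4:print(s[i,4],ct[i].round(1),onz(c,*ct[i],.044))
E
```

```text
time_s: 30.5
ee_pos: [0.3556, -0.3905, 0.2981]
eef_rot: [-3.138, -0.001, 1.345]
force: [0.9, -0.2, -1.8]
grip_width: 0.0002
grip_force: 0.0
[354 166  19  16 116] [363.3 173.6]
1.32 [352.4 171.7] [360.  145.6]
0.02 [357.5 179.4] [372.1 167.5]
0.022 (np.float64(310.7), np.float64(224.8)) [ 21 132 179]
0 (np.float64(315.6), np.float64(220.8)) [ 20 129 180]
-0.022 (np.float64(320.4), np.float64(216.9)) [ 20 139 172]
-0.034 (np.float64(323.0), np.float64(214.8)) [13 57 63]
spanner (np.int64(181), np.int64(261)) mean diff 8.9744
bit (np.int64(254), np.int64(193)) mean diff 4.2656
jar (np.int64(276), np.int64(153)) mean diff 3.9696
sand (np.int64(294), np.int64(338)) mean diff 3.8784
9 [320.9 216.2] [ 0.4258 -0.0872  0.044 ]
5 [315.2 220.6] [ 0.432  -0.0627  0.044 ]
6 [310.5 224.7] [ 0.4362 -0.0412  0.044 ]
```

```bash
python3 -c "
from station import ctrl
print(ctrl.hand_in())"
```

```text
the job is handed in; nothing more can be done
None
```

I handed the job in at about 31 s of the 72 s allowed: the plate was taken off its hook, laid flat and released, then picked up and seated on both pins, and the clamp handle was pushed to its stop. I measured the plate, clamp foot and handle in their expected places, the bit block, jar and sanding block images match the start closely, and the spanner's differs a little more. The first re-grip was too shallow, so I set the plate back down once and regripped it before seating.

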